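Clamp a brass shaft in a V fixture

ROBOT

A 6-joint arm with a two-finger parallel gripper is mounted at the origin on a cart in front of the work surface, level with it; the furniture and walls round the work are solid. World frame = base frame: x ahead of the robot, y to its left, z up, the work surface at z = 0. Lengths are in mm, angles in rad, forces in N, time in s.
With the tool pointing down it reaches from about 350 to 975 mm from the base axis. Payload 7.1 kg.
Tool frame: the origin (TCP) lies on the centre line of the jaws, within the pads' length; the fingertips stand 17 mm ahead of it and the grasp point (between the pads) lies 2 mm behind it (tip_extent is the distance from the TCP to the fingertips, in mm); z points along the fingers, y is the line along which they close (so a half turn about z gives the same grasp; the last joint's range is limited). The gripper opens to 88 mm and grips with 3 to 60 N. Pads are 20 mm wide; open, the fingers measure 115 mm over their backs; the gripper's body (75 mm by 178 mm) begins 61 mm behind the grasp point.
Start: joints at [1.299, 0.423, 1.63, -0, 1.089, -0.019], TCP at [156.291, 605.126, 239.675] pointing down, gripper open.
Joint ranges: [-3, 3], [-0.9, 2.11], [0.09, 2.58], [-1.31, 4.45], [0.11, 2.69], [-2.54, 2.54]. Speed limits (rad/s): [2.39, 2.39, 3.01, 3.14, 3.14, 3.14].

INTERFACE

Orientations are given as a rotation vector (axis times angle).
In Python, from workcell import get_obs, get_image, camera_model, close_job, look_for, outline_of, pinpoint, tip_extent gives the robot as it stands.
- The arm moves only by the shell command python3 -m jog 'ROWS'. ROWS is text: rows parted by semicolons, each of 7 numbers parted by spaces: the shift along the tool's x, y, z as a fraction of full scale, then the turn, a rotation vector about the tool's x, y, z as a fraction of full scale, then the closure, from -1 (fully open) to 1 (shut). A call has 1 to 8 rows; each row is the pose to reach, as a shift and turn from the pose commanded when the call began, along the tool's axes at that moment; what a row does not reach only later rows make up. Full scale, the value 1, is 0.2 m for a shift and 30 degrees for a turn. A row lasts 1/10 s, in which the tool goes at most 50 mm and 8.59 degrees, less where a joint would pass 70% of its speed; a pose out of reach is approached as far as the arm can. A call with a number of a shift or a turn outside -1 to 1 is refused whole. A call with a gripper value outside its range is refused whole. The fingers move at their own pace and stop on an object; the grip force is fixed at half the most. Time passes only in rows, so rows that repeat a pose let the fingers close. It gives the time, the measured TCP pose, the force, the opening and the grip force at its end, in the units of the state.
- get_obs(): the state, without advancing time (a new reading comes with each control period).
- get_image(name): name is "scene" or "side" or "wrist"; returns the picture (400x640x3 uint8, red, green, blue); there is no depth.
- camera_model(name): a dict with "fx", "fy", "cx", "cy" (pixels), "dist_coeffs" ([k1, k2, p1, p2, k3] as OpenCV has them; the pictures are not rectified), "origin" and "orientation" of the camera in the world; the wrist camera has in their place "tool_from_camera" (4x4, takes a point from camera to tool coordinates, whose origin is the TCP and whose axes are the flange's). Camera axes: x right, y down, z forward; pixel columns grow to the right and rows downward; lengths in mm; the calibration is good to about 2 mm. A picture is of the moment at which its call begins: read the wrist's pose just before it. camera_model takes no time and is no camera call.
- close_job(): hands the job in; it is judged then, once.
Trained networks look in the newest picture that a camera, given by its name, has taken for a name from the list of things; names that differ only in an ending like _2 or _b are one class to them, and where a whole thing is asked for, a point or a joint stands for the part that bears it (a point fixed in the world has none). Each returns a list of dicts, best first, with "confidence" (0 to 1); they miss things now and then, are a little off and sometimes report something else, mostly with a low value. They report only what shows in the picture. A call takes as long as a camera call.
- look_for(target, camera): "xyz" ([x, y, z] in mm, in the coordinates of the camera as it stood for that picture, good to about 4 mm: the middle of the surface that is visible of it).
- outline_of(target, camera): "mask" (400x640 bool, what is visible of it).
- pinpoint(target, camera): "xyz" ([x, y, z] in mm, in the coordinates of the camera as it stood for that picture, good to about 4 mm: a listed point, or the origin of a listed thing).
The state is a dict: "t": time; "qpos": joint angles; "qvel": joint speeds; "joint_torque": joint torques, N m; "ee_pos": TCP position; "orientation": TCP orientation; "ft_force": force on the tool from outside, world axes, zero at the start; "moment": the same for the moment, N m; "width": finger opening in mm; "grasp_force": force on a finger pad.
Only numpy, scipy, OpenCV 4.12 (cv2) and the standard library are available. Lean on these libraries where they do the work, as an engineer would, in place of code of your own. Each camera call takes 0.05 s, during which the arm holds its last target. There are 200 camera calls.

TASK

Take the brass shaft from its wooden rest and lay it gently lengthwise in the two V-blocks of the blue fixture, slide it gently along them until its end bears lightly on the rubber-tipped end stop, and let go so that it lies centred. Then swing the strap with the red handle over it and press the handle down until the strap's rubber pad bears firmly on the shaft and stays so: a few newtons, never a hard squeeze on pad or stop. Leave the other things on the desk alone.

Things in the scene. Friction and masses are not known exactly. Their poses are not given: they have to be found in the camera images.
- shaft: Loose plain brass cylinder, 28 mm diameter, 150 mm long, 0.17 to 0.35 kg, both ends alike. Origin at its middle on its axis; its x axis is the cylinder's axis (y and z turn as it rolls). It starts in the wooden rest.
- rest: Fixed pale wooden rest, 150 mm (x) by 64 mm (y), origin under its centre. Two V notches, 18 mm long, at x = -55 and +55 mm hold the shaft along the rest's x axis, its axis 50 mm above the desk; notch tops at 49 mm. Between them the shaft is free over 92 mm, above a 12 mm base, for fingers.
- fixture: Fixed blue base plate carrying V-blocks, stop and strap. Origin on the desk below vee's origin, same axes. Plate 12 mm thick, x = -128 to +78, y = -48 to +112 mm. Two grey hinge cheeks at y = +85 mm (24 mm in y, 44 mm overall in x) rise to 98 mm.
- vee: Pair of fixed steel V-blocks, 90 degree grooves. Origin midway between them, where the seated shaft's axis runs, 52 mm above the desk; x along the groove, roughly away from the robot (within 0.3 rad), z up. Blocks 24 mm long (centres x = -50, +50 mm), 58 wide, tops 1 mm below the origin; 76 mm gap between them for fingers; base plate top 40 mm below the origin.
- stop: End stop: grey bracket, origin on the groove's axis at x = -114 mm in vee. A screw with a sprung 16 mm rubber tip points to +x. Its setting is not measured and differs each time: tip face at x = -81 to -69 mm in vee. It yields 2.5 N/mm, up to 6 mm; at most 15 N on it. The shaft slides in the V with up to about 4 N of friction, so push its far end with some 6 N.
- strap (a joint): Clamp strap angle, rad: 0 level over the groove (pointing to vee's -y), growing as it opens upward and over to +y; starts at 2.2 to 2.5, limits -0.3 and 2.6. The hinge is stiff (0.8 N m, about 7 N at the handle) and stays where it is left. Steel bar 22 mm wide, 8 thick.
- strap_handle (a point): Middle of the red handle, which is 26 mm wide, 13 thick, and runs from 104 to 138 mm from the hinge. Pressing straight down 117 mm from the hinge with 13 N on the level strap gives about 8 N at the pad.
- strap_hinge (a point): The strap's hinge axis (parallel to vee's x), fixed at y = +85, z = +34 mm in vee, level with the closed strap.
- strap_pad (a point): Point on the strap's middle plane, 85 mm from the hinge, where a sprung rubber pad (16 mm across, 3 N/mm, travel 8 mm) hangs under it on a screw. The screw's setting is not measured and differs each time: the pad first meets the seated shaft at a strap angle of -0.1 to +0.05 rad. The hinge holds up to about 9 N of pad force when let go; never more than 20 N on the pad.
- oil_bottle: Bystander: loose white oil bottle with red spout, 49 mm diameter, 150 high, origin under its centre. Leave it alone.
- union: Bystander: loose brass hexagon union nut lying on the desk, 29x33x16 mm, origin under its centre. Leave it alone.

How it is judged:
By the outcome, as a careful person would: the job done as asked, in the order asked, and still so for the second after the job is handed in, with the robot touching nothing.
It also fails if it takes over 70 s, if anything falls off the work surface, if the arm or the gripper's body presses on something with over 40 N, if the wrist force passes 120 N, or if a joint passes its speed limit or range.

## Working session

There is one attempt and no reset: what is moved stays moved. The work goes in short steps, Python scripts to look and compute and a shell command to move; the robot and the scene stay as the last step left them, time stands still between calls to the robot, and variables do not carry over. Pictures are saved under pics/ and viewed, at most 15 in all, crops included, and the job is handed in when it is done.

```bash
mkdir -p pics; ls; cat > h.py <<'E'
import numpy as np, cv2
from scipy.spatial.transform import Rotation as R
from workcell import *
def cam(name):
    m=camera_model(name); K=np.array([[m['fx'],0,m['cx']],[0,m['fy'],m['cy']],[0,0,1]]); D=np.array(m['dist_coeffs'])
    if name=='wrist':
        o=get_obs(); T=np.eye(4); T[:3,:3]=R.from_rotvec(o['orientation']).as_matrix(); T[:3,3]=o['ee_pos']
        return K,D,T@np.array(m['tool_from_camera'])
    T=np.eye(4); q=np.array(m['orientation']); T[:3,:3]=q if q.shape==(3,3) else R.from_rotvec(q).as_matrix(); T[:3,3]=m['origin']
    return K,D,T
def w(T,p): return T[:3,:3]@np.array(p)+T[:3,3]
def ray(c,uv,z):
    K,D,T=c; n=cv2.undistortPoints(np.array([[uv]],float),K,D)[0,0]; d=T[:3,:3]@np.array([n[0],n[1],1]); return T[:3,3]+d*(z-T[2,3])/d[2]
def proj(c,P):
    K,D,T=c; P=(np.atleast_2d(P)-T[:3,3])@T[:3,:3]; return cv2.projectPoints(P,np.zeros(3),np.zeros(3),K,D)[0][:,0]
def save(n,im): cv2.imwrite('pics/'+n+'.png',im[:,:,::-1])
E
python3 - <<'E'
from h import *
o=get_obs(); print({k:np.round(v,3) for k,v in o.items()}, tip_extent)
np.set_printoptions(precision=1,suppress=True)
for n in ['scene','side','wrist']:
    c=cam(n); print(n,c[2].round(3)); save(n+'0',get_image(n))
    for t in ['shaft','rest','vee','fixture','stop','strap_handle','strap_pad','strap_hinge','oil_bottle','union']:
        r=pinpoint(t,n)
        print(t,[(w(c[2],a['xyz']),round(a['confidence'],2)) for a in r[:1]])
E
```

```text
pics
{'t': np.float64(0.0), 'qpos': array([ 1.299,  0.424,  1.631, -0.   ,  1.089, -0.019]), 'qvel': array([0.002, 0.001, 0.   , 0.   , 0.001, 0.003]), 'joint_torque': array([ 3.0000e-03, -5.4464e+01, -2.7366e+01,  6.5000e-02,  2.3000e-02,
       -0.0000e+00]), 'ee_pos': array([156.147, 604.659, 238.889]), 'orientation': array([-3.960e-01, -3.116e+00,  2.000e-03]), 'ft_force': array([-0.591,  0.134, -0.049]), 'moment': array([ 0.026, -0.017, -0.032]), 'grasp_force': np.float64(0.0), 'width': np.float64(87.528)} 17.0
scene [[   0.7   -0.3    0.6  -64.5]
 [  -0.7   -0.3    0.7 -655.1]
 [  -0.    -0.9   -0.4  487.9]
 [   0.     0.     0.     1. ]]
shaft [(array([466.6, -60.8, 161.3]), 0.33)]
rest [(array([513.3, 205.1,   1.4]), 0.85)]
vee [(array([ 496.6, -238.4,   55.1]), 0.68)]
fixture [(array([ 498.8, -236.8,   -0.5]), 0.91)]
stop [(array([ 382.9, -252.1,   47.7]), 0.58)]
strap_handle [(array([470.1, -60.5, 162.6]), 0.9)]
strap_pad [(array([471.9, -86. , 138.9]), 0.56)]
strap_hinge [(array([ 484.7, -154.8,   87.3]), 0.95)]
oil_bottle []
union [(array([402.4,  13.1,  -2.8]), 0.65)]
side [[ -1.   -0.1   0.1 460.1]
 [ -0.1   0.6  -0.8 714.9]
 [  0.   -0.8  -0.6 624.6]
 [  0.    0.    0.    1. ]]
shaft [(array([515.5, 207.7,  53.1]), 0.67)]
rest [(array([512.5, 206.2,  -4.5]), 0.58)]
vee [(array([518.5, 207.3,  52.8]), 0.62)]
fixture [(array([ 493.1, -235.3,    2.3]), 0.56)]
stop [(array([ 383.5, -251.5,   50.8]), 0.6)]
strap_handle [(array([465.9, -58.8, 164.9]), 0.8)]
strap_pad [(array([471.3, -86.6, 141. ]), 0.5)]
strap_hinge [(array([ 482.4, -151.3,   87.5]), 0.9)]
oil_bottle [(array([678. ,   9.1,   3.4]), 0.85)]
union [(array([399.8,  15.4,  -0.7]), 0.71)]
wrist [[  0.2   0.9   0.3  77.6]
 [  1.   -0.2  -0.1 626.8]
 [ -0.    0.3  -1.  384.2]
 [  0.    0.    0.    1. ]]
shaft []
rest []
vee []
fixture []
stop []
strap_handle []
strap_pad []
strap_hinge []
oil_bottle []
union []
```

View pics/scene0.png

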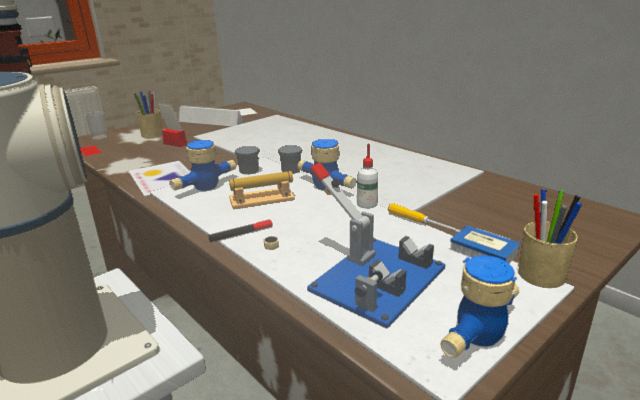

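View pics/side0.png

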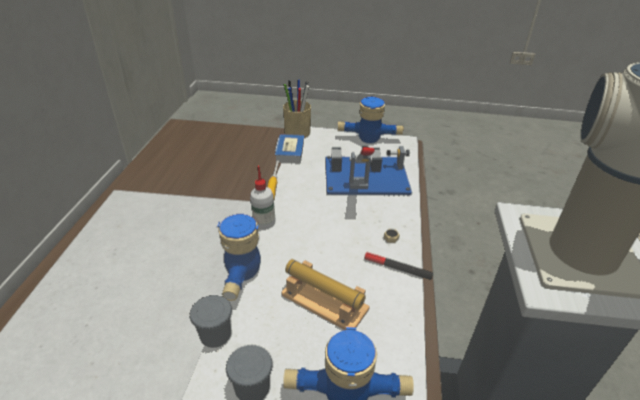

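The scene picture shows the rest with the shaft at about (262,188), the fixture at (378,275) with the strap open, and the bottle at (368,185). In the side picture the shaft runs from (288,266) to (362,298), with a valve at (240,240) and a cup at (211,320) beside it.

```bash
python3 - <<'E'
from h import *
np.set_printoptions(precision=1,suppress=True)
c=cam('side');s=cam('scene')
print('shaft ends',ray(c,(288,266),50),ray(c,(362,298),50))
for n,uv,z in [('valve1base',(258,268),0),('valve1end',(232,293),20),('valve1top',(238,228),110),('cup1',(212,340),0),('cup2',(250,390),0),('valve2l',(290,380),30),('valve2top',(350,350),110)]:
  print(n,ray(c,uv,z))
for uv,z in [((205,180),30),((203,145),110),((326,145),110),((290,165),0),((247,170),0)]: print(uv,ray(s,uv,z))
get_image('side'); 
for n in ['side','scene']:
  get_image(n); cc=cam(n)
  m=outline_of('shaft',n)
  for a in m[:2]:
    ys,xs=np.nonzero(a['mask']); pts=np.c_[xs,ys].astype(np.float32)
    r=cv2.minAreaRect(pts); print(n,a['confidence'],r)
E
```

```text
shaft ends [587.5 176.4  50. ] [450.2 228.7  50. ]
valve1base [655.1 144.4   0. ]
valve1end [678.9 229.4  20. ]
valve1top [680.7 156.3 110. ]
cup1 [688.7 315.9   0. ]
cup2 [603.2 391.    0. ]
valve2l [542.8 382.   30. ]
valve2top [460.7 371.5 110. ]
(205, 180) [444.8 346.8  30. ]
(203, 145) [467.5 375.9 110. ]
(326, 145) [682.4 152.8 110. ]
(290, 165) [708.2 334.5   0. ]
(247, 170) [598.9 391.4   0. ]
side 0.59 ((324.7000427246094, 283.10003662109375), (88.10107421875, 18.335756301879883), 26.56505012512207)
scene 0.59 ((260.8194885253906, 180.34280395507812), (11.709810256958008, 63.23298263549805), 82.23483276367188)
```

```bash
cat >> h.py <<'E'
def go(p,heading):
    """shift/turn rows (fractions) from present pose to tool-down pose, tool x at heading"""
    o=get_obs(); M=R.from_rotvec(o['orientation'])
    x=np.array([np.cos(heading),np.sin(heading),0]); z=np.array([0,0,-1.]); G=R.from_matrix(np.c_[x,np.cross(z,x),z])
    d=M.inv().apply(np.array(p)-o['ee_pos'])/200; r=(M.inv()*G).as_rotvec()/np.radians(30)
    print('row',np.round(d,4),np.round(r,3),'q',np.round(o['qpos'],2))
E
python3 -c "
from h import *
go([513,206,235],2.78)"
```

```text
row [-2.2259 -1.4861  0.0234] [-0.     0.     0.208] q [ 1.3   0.42  1.63 -0.    1.09 -0.02]
```

```bash
python3 -m jog '-0.2 -0.13 0 0 0 0.05 -1; -0.4 -0.26 0 0 0 0.1 -1; -0.6 -0.4 0 0 0 0.15 -1; -0.8 -0.53 0 0 0 0.2 -1; -1 -0.66 0 0 0 0.2 -1; -1 -0.66 0 0 0 0.2 -1'
python3 -m jog '-0.2 -0.13 0 0 0 0 -1; -0.4 -0.26 0 0 0 0 -1; -0.6 -0.4 0 0 0 0 -1; -0.8 -0.53 0 0 0 0 -1; -1 -0.66 0 0 0 0 -1; -1 -0.66 0 0 0 0 -1'
python3 -c "
from h import *
go([513,206,235],2.78)"
```

```text
t: 2.5
ee_pos: [319.7, 423.7, 239.8]
orientation: [0.566, 3.089, -0.002]
ft_force: [-0.5, -0.1, 0.1]
width: 87.6
grasp_force: 0.0
t: 3.1
ee_pos: [460.8, 230.6, 240.0]
orientation: [0.566, 3.089, 0.0]
ft_force: [-0.5, 0.1, -0.2]
width: 87.6
grasp_force: 0.0
row [-0.2878 -0.0227  0.0252] [ 0.001  0.003 -0.001] q [ 0.44  0.26  1.87 -0.    1.01 -0.77]
```

```bash
python3 -m jog '-0.15 -0.02 0.02 0 0 0 -1; -0.288 -0.023 0.025 0 0 0 -1;-0.288 -0.023 0.025 0 0 0 -1;-0.288 -0.023 0.025 0 0 0 -1;-0.288 -0.023 0.025 0 0 0 -1'
python3 - <<'E'
from h import *
np.set_printoptions(precision=1,suppress=True)
c=cam('wrist'); im=get_image('wrist')
print(proj(c,[[513,206,50],get_obs()['ee_pos']]))
for t in ['shaft','rest']:
  print(t,[(w(c[2],a['xyz']),round(a['confidence'],2)) for a in pinpoint(t,'wrist')[:1]])
ms=outline_of('shaft','wrist')
for a in ms[:1]:
  m=a['mask']; ys,xs=np.nonzero(m); r=cv2.minAreaRect(np.c_[xs,ys].astype(np.float32)); print(a['confidence'],r)
  b=cv2.boxPoints(r); print([ray(c,p,50) for p in b])
  im=im.copy(); cv2.polylines(im,[b.astype(np.int32)],True,(255,0,0))
save('w1',im)
E
```

```text
t: 3.6
ee_pos: [509.3, 210.1, 234.5]
orientation: [-0.557, -3.091, 0.0]
ft_force: [-1.3, -0.6, -0.4]
width: 87.8
grasp_force: 0.0
[[316.6 188.9]
 [317.4 271.2]]
shaft [(array([515.3, 203.3,  45.4]), 0.7)]
rest [(array([517.8, 205.3,  -7.8]), 0.83)]
0.61 ((318.6639404296875, 191.69671630859375), (26.979652404785156, 140.51148986816406), 5.19442892074585)
[array([585.9, 156.7,  50. ]), array([444.7, 226.3,  50. ]), array([456.4, 250.9,  50. ]), array([599.7, 184.7,  50. ])]
```

View pics/w1.png

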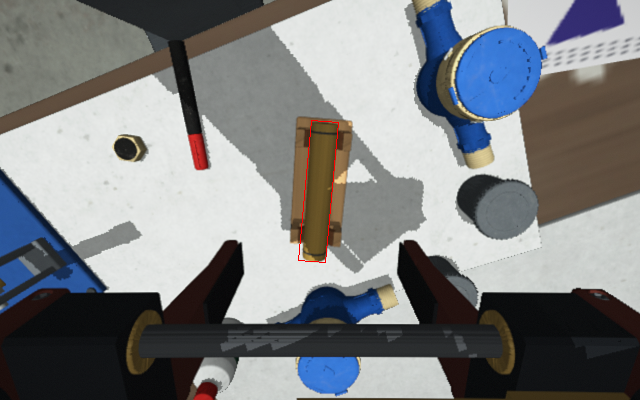

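The wrist picture shows the shaft from (325,123) to (313,262) in its rest, whose outline runs (297,117), (352,121), (341,246), (291,243). I'll refine the shaft's direction from these.

```bash
python3 - <<'E'
from h import *
np.set_printoptions(precision=1,suppress=True)
c=cam('wrist')
def rep(n,a,b):
  d=b-a; print(n,(a+b)/2,np.linalg.norm(d[:2]),round(np.arctan2(d[1],d[0]),3))
q=[ray(c,p,12) for p in [(297,117),(352,121),(341,246),(291,243)]]
rep('rest',(q[0]+q[1])/2,(q[2]+q[3])/2); rep('L',q[0],q[3]); rep('R',q[1],q[2])
im=get_image('wrist')
hsv=cv2.cvtColor(im,cv2.COLOR_RGB2HSV)
# sides of the shaft per row by mask, between rows 150 and 225
m=outline_of('shaft','wrist')[0]['mask']
rows=np.arange(140,235); mid=[np.nonzero(m[r])[0] for r in rows]
l=np.polyfit(rows,[x.min() for x in mid],1); r=np.polyfit(rows,[x.max() for x in mid],1); print(l,r)
f=lambda r_:((np.polyval(l,r_)+np.polyval(r,r_))/2,r_)
rep('shaft',ray(c,f(124),50),ray(c,f(260),50))
for n in ['side']:
  get_image(n);cc=cam(n); 
  m=outline_of('shaft',n)[0]['mask']; ys,xs=np.nonzero(m); rr=cv2.minAreaRect(np.c_[xs,ys].astype(np.float32)); b=cv2.boxPoints(rr)
  e=sorted([(np.linalg.norm(b[i]-b[(i+1)%4]),i) for i in range(4)])[:2]
  P=[ray(cc,(b[i]+b[(i+1)%4])/2,50) for _,i in e]; P.sort(key=lambda p:p[0]); rep('side',P[0],P[1])
E
```

```text
rest [520.7 207.   12. ] 154.3986866546317 -0.422
L [507.8 178.4  12. ] 154.5441385959765 -0.428
R [533.6 235.6  12. ] 154.25814991328335 -0.417
[ -0.1 320.4] [ -0.1 349.9]
shaft [522.8 205.   50. ] 153.3632949053618 -0.436
side [519.3 205.   50. ] 157.3226658645372 -0.451
```

```bash
python3 -c "
from h import *
go([518,205.5,48],2.71)"
```

```text
row [-0.043  -0.0046  0.9339] [0.    0.    0.142] q [ 0.37  0.32  1.8   0.    1.02 -0.85]
```

```bash
python3 -m jog '-0.043 -0.005 0.2 0 0 0.142 -1;-0.043 -0.005 0.4 0 0 0.142 -1;-0.043 -0.005 0.6 0 0 0.142 -1;-0.043 -0.005 0.7 0 0 0.142 -1;-0.043 -0.005 0.8 0 0 0.142 -1;-0.043 -0.005 0.87 0 0 0.142 -1;-0.043 -0.005 0.934 0 0 0.142 -1;-0.043 -0.005 0.934 0 0 0.142 -1'
python3 -m jog '0 0 0 0 0 0 0.2;0 0 0 0 0 0 0.35;0 0 0 0 0 0 0.6;0 0 0 0 0 0 1;0 0 0 0 0 0 1;0 0 0 0 0 0 1'
python3 -c "
from h import *
get_image('scene');get_image('wrist')
save('s2',get_image('wrist'))
go([518,205.5,48],2.71)"
```

```text
t: 4.8
ee_pos: [517.4, 205.0, 46.6]
orientation: [-0.673, -3.067, 0.002]
ft_force: [-0.5, -0.3, -0.2]
width: 88.1
grasp_force: 0.0
t: 5.4
ee_pos: [518.2, 205.3, 48.1]
orientation: [0.673, 3.068, 0.0]
ft_force: [-0.6, 0.6, 0.1]
width: 43.7
grasp_force: 0.0
row [ 0.0013  0.0008 -0.0003] [ 0.     0.    -0.001] q [ 0.36  0.61  1.88 -0.    0.65 -0.78]
```

```bash
python3 -m jog '0 0 0 0 0 0 1;0 0 0 0 0 0 1;0 0 0 0 0 0 1;0 0 0 0 0 0 1;0 0 0 0 0 0 1;0 0 0 0 0 0 1'
python3 -c "
from h import *
save('w2',get_image('wrist'))
go([518,205.5,48],2.71)"
```

```text
t: 6.15
ee_pos: [518.1, 205.2, 47.9]
orientation: [-0.673, -3.069, 0.0]
ft_force: [-0.9, -0.8, 0.6]
width: 27.6
grasp_force: 30.0
row [ 0.0011  0.0011 -0.0007] [-0.    -0.    -0.001] q [ 0.36  0.61  1.88 -0.    0.65 -0.78]
```

View pics/w2.png

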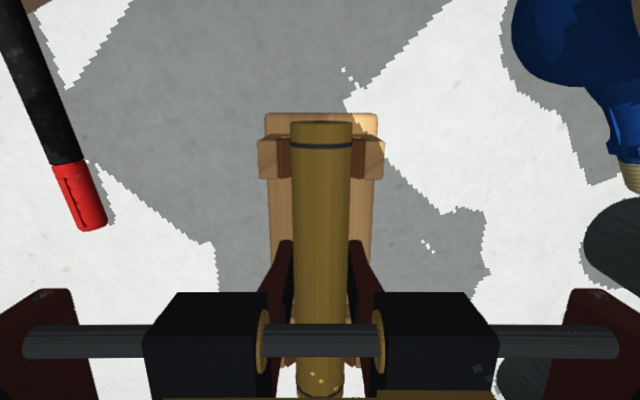

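The picture shows the shaft held between the pads, its near end at about (321,124) and its far ring near row 390. Now lift, measure the shaft's offset in the grip, and get better fixture pose estimates.

```bash
python3 -m jog '0 0 -0.1 0 0 0 1;0 0 -0.2 0 0 0 1;0 0 -0.4 0 0 0 1;0 0 -0.6 0 0 0 1;0 0 -0.8 0 0 0 1;0 0 -0.8 0 0 0 1'
python3 - <<'E'
from h import *
np.set_printoptions(precision=1,suppress=True)
o=get_obs(); print(o['ft_force'],o['moment'],o['width'])
c=cam('wrist'); T=c[2]; M=R.from_rotvec(o['orientation']); 
im=get_image('wrist')
for t in ['shaft']: print(t,[(M.inv().apply(w(T,a['xyz'])-o['ee_pos']),round(a['confidence'],2)) for a in pinpoint(t,'wrist')[:2]])
zt=o['ee_pos'][2]+2
for uv in [(321,122),(321,133)]:
  for dz in (14,0,-14): print(uv,dz,M.inv().apply(ray(c,uv,zt+dz)-o['ee_pos']))
for n in ['scene','side']:
  for k in range(2):
    c=cam(n); get_image(n)
    for t in ['vee','fixture','stop','strap_hinge','strap_handle']: print(n,t,[(w(c[2],a['xyz']),round(a['confidence'],2)) for a in pinpoint(t,n)[:1]])
E
```

```text
t: 6.8
ee_pos: [521.0, 206.4, 213.1]
orientation: [0.671, 3.061, 0.008]
ft_force: [0.3, -0.1, -2.3]
width: 27.3
grasp_force: 30.0
[ 0.3 -0.1 -2.3] [-0.  -0.1 -0. ] 27.301057587587827
shaft [(array([2.3, 1.4, 4.6]), 0.59)]
(321, 122) 14 [ 75.2   1.8 -16.5]
(321, 122) 0 [74.5  1.9 -2.5]
(321, 122) -14 [73.7  1.9 11.5]
(321, 133) 14 [ 71.    1.8 -16.5]
(321, 133) 0 [69.8  1.9 -2.4]
(321, 133) -14 [68.6  1.9 11.6]
scene vee [(array([ 498.2, -237.2,   57.2]), 0.9)]
scene fixture [(array([ 495. , -237.7,   -1.8]), 0.89)]
scene stop [(array([ 380.6, -255.4,   48.9]), 0.75)]
scene strap_hinge [(array([ 485.4, -152. ,   89. ]), 0.72)]
scene strap_handle [(array([468.7, -60.2, 163.7]), 0.87)]
scene vee [(array([ 498.3, -239.1,   55.1]), 0.74)]
scene fixture [(array([ 491.7, -241.1,   -2.7]), 0.93)]
scene stop [(array([ 382.6, -250.6,   47. ]), 0.56)]
scene strap_hinge [(array([ 485.9, -153.1,   89.6]), 0.68)]
scene strap_handle [(array([466.9, -59.7, 161.9]), 0.77)]
side vee []
side fixture [(array([ 495.6, -238.1,    2.4]), 0.86)]
side stop []
side strap_hinge [(array([ 480.5, -150.8,   87.7]), 0.87)]
side strap_handle []
side vee []
side fixture [(array([ 493.9, -233.4,    4.5]), 0.7)]
side stop [(array([ 382.9, -252.8,   52.1]), 0.77)]
side strap_hinge [(array([ 482.1, -150.6,   84.2]), 0.97)]
side strap_handle []
```

```bash
python3 -c "
from h import *
go([560,-90,290],3.29)"
```

```text
row [-0.8079 -1.2532 -0.4105] [ 0.     0.    -1.108] q [ 0.36  0.36  1.81  0.    0.97 -0.78]
```

```bash
python3 -m jog '-0.05 -0.08 -0.05 0 0 -0.07 1;-0.13 -0.2 -0.12 0 0 -0.17 1;-0.22 -0.34 -0.2 0 0 -0.3 1;-0.32 -0.48 -0.28 0 0 -0.43 1;-0.4 -0.63 -0.35 0 0 -0.55 1;-0.48 -0.76 -0.4 0 0 -0.65 1;-0.52 -0.82 -0.41 0 0 -0.7 1;-0.52 -0.82 -0.41 0 0 -0.7 1'
python3 -c "
from h import *
go([560,-90,290],3.29)"
```

```text
t: 8.9
ee_pos: [544.4, 11.0, 290.5]
orientation: [0.106, 3.138, -0.0]
ft_force: [-0.6, -0.4, -1.6]
width: 27.8
grasp_force: 30.0
row [-0.1121 -0.4988  0.0028] [-0.001  0.003 -0.413] q [-0.    0.25  1.76 -0.    1.13 -1.5 ]
```

```bash
python3 -m jog '-0.03 -0.12 0 0 0 -0.1 1;-0.06 -0.25 0 0 0 -0.22 1;-0.09 -0.4 0 0 0 -0.35 1;-0.112 -0.48 0 0 0 -0.413 1;-0.112 -0.499 0 0 0 -0.413 1;-0.112 -0.499 0 0 0 -0.413 1;-0.112 -0.499 0 0 0 -0.413 1'
python3 - <<'E'
from h import *
np.set_printoptions(precision=1,suppress=True)
o=get_obs(); c=cam('wrist'); T=c[2]
save('w3',get_image('wrist'))
np.savez('w3.npz',K=c[0],D=c[1],T=c[2])
print(o['ee_pos'],o['qpos'])
for k in range(2):
  if k: get_image('wrist')
  for t in ['vee','fixture','stop','strap_hinge','strap_handle','strap_pad']: print(t,[(w(T,a['xyz']),round(a['confidence'],2)) for a in pinpoint(t,'wrist')[:1]])
E
```

```text
t: 9.6
ee_pos: [559.5, -87.1, 289.6]
orientation: [0.236, -3.132, -0.001]
ft_force: [-0.3, -0.3, -2.5]
width: 27.1
grasp_force: 30.0
[559.5 -87.1 289.6] [-0.2  0.3  1.7  0.   1.1 -1.9]
vee []
fixture [(array([ 496. , -235.9,   -2.3]), 0.93)]
stop []
strap_hinge []
strap_handle [(array([471.9, -61.7, 161.9]), 0.95)]
strap_pad [(array([475.5, -88.7, 141.6]), 0.82)]
vee []
fixture [(array([ 495.7, -234.1,   -7.8]), 0.67)]
stop []
strap_hinge [(array([ 486. , -149.2,   85.2]), 0.73)]
strap_handle [(array([471.4, -59.8, 161.9]), 0.93)]
strap_pad [(array([472.5, -87.6, 136.4]), 0.7)]
```

View pics/w3.png

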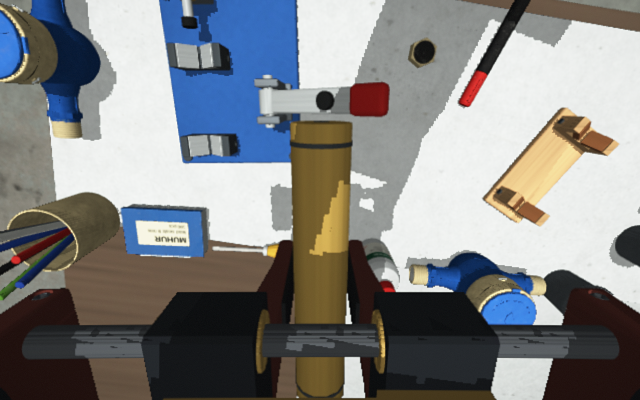

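The picture shows both V-blocks at about (198,56) and (208,146), the stop tip at (189,22), the hinge at (267,102) and the red handle at (370,99). I'll enlarge the fixture.

```bash
python3 -c "
import cv2
a=cv2.imread('pics/w3.png')[0:170,150:310]
cv2.imwrite('pics/w3c.png',cv2.resize(a,None,fx=3.5,fy=3.5,interpolation=cv2.INTER_CUBIC))"
```

```text
(no output)
```

View pics/w3c.png

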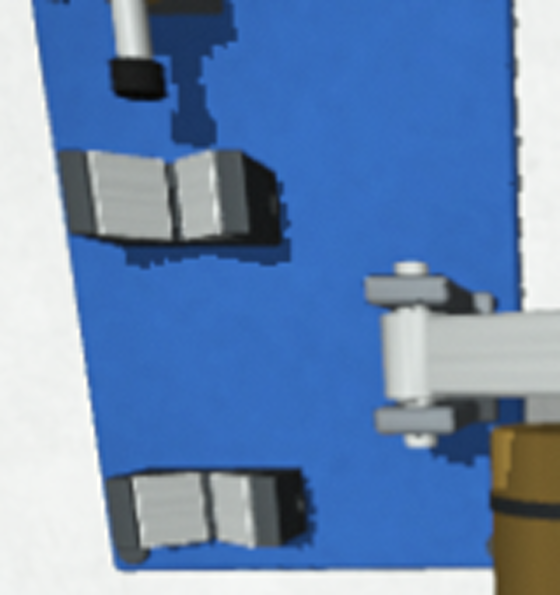

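```bash
cat > fit.py <<'E'
from h import *
from scipy.optimize import least_squares
np.set_printoptions(precision=2,suppress=True)
z=np.load('w3.npz'); c=(z['K'],z['D'],z['T'])
P=[];U=[]
def a(p,u): P.append(p);U.append((150+u[0]/3.5,u[1]/3.5))
h=18.8
a((-62,-h,51),(88,152));a((-38,-h,51),(100,238));a((-62,h,51),(217,150));a((-38,h,51),(217,234))
a((-62,0,32.2),(170,158));a((-38,0,32.2),(178,242))
a((38,-h,51),(133,472));a((62,-h,51),(140,545));a((38,h,51),(253,472));a((62,h,51),(250,548))
a((38,0,32.2),(206,472));a((62,0,32.2),(211,547))
a((78,-48,12),(118,570)); a((0,85,86),(415,353))
P=np.array(P,float);U=np.array(U)
def tf(v,P): cs,s=np.cos(v[2]),np.sin(v[2]); return np.c_[v[0]+cs*P[:,0]-s*P[:,1],v[1]+s*P[:,0]+cs*P[:,1],P[:,2]+(v[3] if len(v)>3 else 0)]
for v0 in ([497,-237,.14],[497,-237,.14,0]):
  r=least_squares(lambda v:(proj(c,tf(v,P))-U).ravel(),v0,loss='soft_l1')
  print(r.x, np.abs(r.fun).reshape(-1,2).max(1)); v=r.x
  if len(v)==3: vv=v
tip=ray(c,(150+137/3.5,96/3.5),52); cs,s=np.cos(vv[2]),np.sin(vv[2])
d=tip-[vv[0],vv[1],0]; print('tip in vee',cs*d[0]+s*d[1],-s*d[0]+cs*d[1])
E
python3 fit.py
```

```text
[ 498.43 -235.99    0.16] [0.89 1.36 2.3  0.35 0.44 0.72 1.53 0.88 2.6  0.37 0.27 2.12 1.92 1.05]
[ 498.48 -237.3     0.16   -3.86] [0.36 1.09 2.43 0.17 0.89 0.55 1.12 0.89 2.68 0.83 0.42 2.69 1.61 0.8 ]
tip in vee -76.27835273263223 -1.0857161916861902
```

```bash
python3 -c "
from h import *
go([509.8,-234.8,290],3.30)
go([509.8,-234.8,100],3.30)"
```

```text
row [ 0.3571 -0.6866 -0.0007] [ 0.    -0.    -0.015] q [-0.18  0.28  1.71 -0.    1.15 -1.9 ]
row [ 0.357  -0.6866  0.9493] [ 0.    -0.    -0.015] q [-0.18  0.28  1.71 -0.    1.15 -1.9 ]
```

```bash
python3 -m jog '0.04 -0.08 0 0 0 -0.01 1;0.1 -0.2 0 0 0 -0.015 1;0.18 -0.35 0 0 0 -0.015 1;0.26 -0.5 0 0 0 -0.015 1;0.33 -0.63 0 0 0 -0.015 1;0.357 -0.687 0 0 0 -0.015 1;0.357 -0.687 0 0 0 -0.015 1'
python3 -m jog '0 0 0.1 0 0 0 1;0 0 0.25 0 0 0 1;0 0 0.45 0 0 0 1;0 0 0.65 0 0 0 1;0 0 0.8 0 0 0 1;0 0 0.9 0 0 0 1;0 0 0.95 0 0 0 1; 0 0 0.95 0 0 0 1'
python3 -c "
from h import *
go([509.8,-234.8,64],3.30)
print(get_obs()['ft_force'])
save('s4',get_image('scene')[180:340,280:480])
c=cam('wrist');save('w4',get_image('wrist'))
"
```

```text
t: 11.0
ee_pos: [509.5, -236.0, 289.9]
orientation: [-0.245, 3.132, -0.0]
ft_force: [-0.1, -0.5, -1.6]
width: 27.2
grasp_force: 30.0
t: 11.8
ee_pos: [509.6, -233.7, 98.8]
orientation: [0.25, -3.13, -0.002]
ft_force: [-0.2, -0.4, -1.7]
width: 27.4
grasp_force: 30.0
row [-0.0002 -0.0059  0.1739] [ 0.003 -0.003  0.002] q [-0.45  0.53  1.86  0.    0.76 -2.18]
[-0.1759659  -0.36174566 -1.65766215]
```

View pics/w4.png

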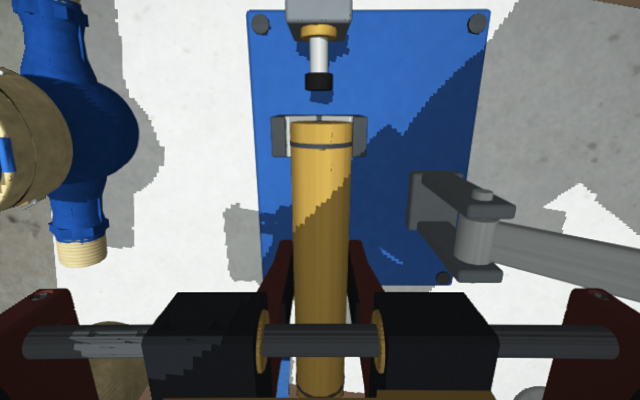

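The wrist picture shows the shaft lined up over the groove: block outline (272–366,115–157), shaft end at (321,123), and stop tip face at (319,90), ahead of the shaft end.

```bash
python3 -c "
from h import *
c=cam('wrist');o=get_obs();M=R.from_rotvec(o['orientation'])
for z in (44,52): print(M.inv().apply(ray(c,(319,90),z)-o['ee_pos']))
print(M.inv().apply(ray(c,(272,130),51)-o['ee_pos']),M.inv().apply(ray(c,(366,130),51)-o['ee_pos']))"
python3 -m jog '0 0 0.04 0 0 0 1;0 0 0.09 0 0 0 1;0 0 0.14 0 0 0 1;0 0 0.174 0 0 0 1;0 0 0.174 0 0 0 1;0 0 0.174 0 0 0 1'
python3 -m jog '0 0 0.01 0 0 0 1;0 0 0.02 0 0 0 1;0 0 0.03 0 0 0 1;0 0 0.04 0 0 0 1;0 0 0.04 0 0 0 1;0 0 0.04 0 0 0 1'
```

```text
[89.25364505 -0.1444033  56.56528323]
[88.93478853 -0.11051778 48.56558162]
[ 66.45356609 -28.31681139  49.60446359] [66.46653907 28.03057939 49.57229224]
t: 12.5
ee_pos: [509.7, -234.8, 64.7]
orientation: [0.249, -3.131, -0.0]
ft_force: [0.0, -0.2, -1.6]
width: 27.1
grasp_force: 30.0
t: 13.1
ee_pos: [509.8, -234.8, 57.0]
orientation: [0.249, -3.132, -0.0]
ft_force: [0.0, -0.9, -2.7]
width: 27.6
grasp_force: 30.0
```

```bash
python3 -m jog '0 0 0.005 0 0 0 1;0 0 0.01 0 0 0 1;0 0 0.015 0 0 0 1;0 0 0.02 0 0 0 1;0 0 0.02 0 0 0 1'
python3 -m jog '0 0 0.005 0 0 0 1;0 0 0.005 0 0 0 1;0 0 0.005 0 0 0 1'
python3 -m jog '0 0 0.005 0 0 0 1;0 0 0.005 0 0 0 1;0 0 0.005 0 0 0 1'
```

```text
t: 13.6
ee_pos: [509.7, -234.8, 52.9]
orientation: [0.249, -3.131, -0.0]
ft_force: [0.4, 0.2, -1.7]
width: 27.0
grasp_force: 30.0
t: 13.9
ee_pos: [509.8, -234.9, 52.1]
orientation: [0.249, -3.132, -0.0]
ft_force: [0.3, -0.1, -1.6]
width: 27.2
grasp_force: 30.0
t: 14.2
ee_pos: [509.8, -234.9, 51.1]
orientation: [0.249, -3.132, 0.0]
ft_force: [0.4, 0.1, -1.7]
width: 27.1
grasp_force: 30.0
```

```bash
python3 -m jog '0 0 0.003 0 0 0 1;0 0 0.003 0 0 0 1;0 0 0.003 0 0 0 1'
python3 -m jog '0 0 0.003 0 0 0 1;0 0 0.003 0 0 0 1;0 0 0.003 0 0 0 1'
python3 -m jog '0 0 0.003 0 0 0 1;0 0 0.003 0 0 0 1;0 0 0.003 0 0 0 1'
```

```text
t: 14.5
ee_pos: [509.9, -234.9, 50.5]
orientation: [-0.249, 3.132, -0.0]
ft_force: [0.7, 0.4, -1.2]
width: 27.7
grasp_force: 30.0
t: 14.8
ee_pos: [510.0, -235.0, 50.2]
orientation: [-0.249, 3.131, -0.001]
ft_force: [-1.2, -0.7, 4.6]
width: 27.3
grasp_force: 30.0
t: 15.1
ee_pos: [510.0, -235.1, 50.1]
orientation: [-0.25, 3.131, -0.001]
ft_force: [-2.6, -0.4, 9.3]
width: 27.4
grasp_force: 30.0
```

```bash
python3 -m jog '0 0 -0.003 0 0 0 1;0 0 -0.003 0 0 0 1;0 0 -0.003 0 0 0 0.3;0 0 -0.003 0 0 0 0.2;0 0 -0.003 0 0 0 0;0 0 -0.003 0 0 0 -0.3;0 0 -0.003 0 0 0 -0.36;0 0 -0.003 0 0 0 -0.36'
python3 - <<'E'
from h import *
c=cam('wrist');o=get_obs();M=R.from_rotvec(o['orientation']);save('w5',get_image('wrist'))
E
```

```text
t: 15.9
ee_pos: [509.8, -234.8, 49.8]
orientation: [0.249, -3.132, -0.0]
ft_force: [0.5, 0.1, 0.9]
width: 59.2
grasp_force: 0.0
```

View pics/w5.png

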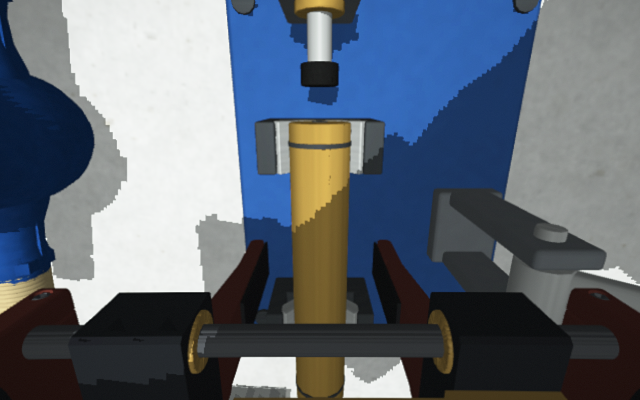

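The picture shows the shaft seated in both blocks (end at (321,123) on the groove's centre, stop tip at (320,86) with a gap left). Next: rise, move beyond the far end, and check clearance there.

```bash
python3 -m jog '0 0 -0.1 0 0 0 -0.36;0 0 -0.25 0 0 0 -0.36;0 0 -0.4 0 0 0 -0.36;0 0 -0.4 0 0 0 1;0 0 -0.4 0 0 0 1;0 0 -0.4 0 0 0 1'
python3 - <<'E'
from h import *
z=np.load('w3.npz'); c=(z['K'],z['D'],z['T'])
for n,uv,h in [('cuprim',(115,205),90),('cuprim',(60,260),90),('pens',(10,300),140),('box',(200,210),20),('driver',(265,250),15),('valve',(66,135),30),('bottle',(385,285),140)]: print(n,ray(c,uv,h).round())
go([601.6,-220,129],3.30); go([601.6,-220,59],3.30)
E
```

```text
t: 16.55
ee_pos: [509.2, -234.5, 128.9]
orientation: [0.249, -3.13, -0.001]
ft_force: [-0.2, -0.3, 0.1]
width: 39.2
grasp_force: 0.0
cuprim [ 623. -313.   90.]
cuprim [ 703. -379.   90.]
pens [ 726. -394.  140.]
box [ 642. -242.   20.]
driver [ 691. -148.   15.]
valve [ 564. -405.   30.]
bottle [650.  -3. 140.]
row [-0.4679 -0.0014 -0.0009] [ 0.002 -0.002  0.001] q [-0.45  0.48  1.84  0.    0.82 -2.18]
row [-0.4683 -0.0017  0.3491] [ 0.002 -0.002  0.001] q [-0.45  0.48  1.84  0.    0.82 -2.18]
```

The pencil cup is close to the body's span in this orientation, so I turn the gripper 90° for the push.

```bash
python3 -m jog '-0.1 0 0 0 0 0.28 1;-0.2 0 0 0 0 0.56 1;-0.3 0 0 0 0 0.84 1;-0.4 0 0 0 0 1 1;-0.47 0 0 0 0 1 1'
python3 -m jog '0 0 0 0 0 0.28 1;0 0 0 0 0 0.56 1;0 0 0 0 0 0.84 1;0 0 0 0 0 1 1'
python3 -m jog '0 0 0 0 0 0.28 1;0 0 0 0 0 0.56 1;0 0 0 0 0 0.84 1;0 0 0 0 0 1 1; 0 0 0 0 0 1 1;0 0 0 0 0 1 1'
python3 -c "
from h import *
p=np.array([498+111*.987,-236.7+111*.159]);print(p)
go([*p,59],1.73)"
```

```text
t: 17.05
ee_pos: [603.1, -219.5, 128.3]
orientation: [-0.57, -3.087, -0.001]
ft_force: [0.3, -0.1, 0.6]
width: 1.5
grasp_force: 0.0
t: 17.45
ee_pos: [602.0, -219.7, 128.6]
orientation: [-1.352, -2.833, 0.0]
ft_force: [0.6, -1.9, 0.9]
width: 0.5
grasp_force: 0.0
t: 18.05
ee_pos: [602.2, -219.8, 129.1]
orientation: [-2.033, -2.393, 0.001]
ft_force: [0.3, -0.5, -0.3]
width: 0.6
grasp_force: 0.0
[ 607.557 -219.051]
row [-0.0006  0.0275  0.3505] [-0.002 -0.001  0.006] q [-0.37  0.58  1.66 -0.    0.9  -0.53]
```

```bash
python3 -m jog '0 0.027 0.08 0 0 0 1;0 0.027 0.16 0 0 0 1;0 0.027 0.25 0 0 0 1;0 0.027 0.32 0 0 0 1;0 0.027 0.35 0 0 0 1;0 0.027 0.35 0 0 0 1'
python3 -m jog '0 -0.01 0 0 0 0 1;0 -0.02 0 0 0 0 1;0 -0.02 0 0 0 0 1'
python3 -m jog '0 -0.01 0 0 0 0 1;0 -0.02 0 0 0 0 1;0 -0.02 0 0 0 0 1'
python3 - <<'E'
from h import *
o=get_obs();M=R.from_rotvec(o['orientation']);print(M.inv().apply(o['ft_force']))
d=o['ee_pos'][:2]-[498,-236.7];print('vee x',d@[.987,.159])
E
```

```text
t: 18.65
ee_pos: [607.1, -218.8, 58.2]
orientation: [-2.036, -2.389, 0.001]
ft_force: [-0.0, 0.0, -0.1]
width: 0.2
grasp_force: 0.0
t: 18.95
ee_pos: [604.1, -220.0, 60.6]
orientation: [2.038, 2.39, 0.0]
ft_force: [0.5, -0.2, 0.4]
width: 0.3
grasp_force: 0.0
t: 19.25
ee_pos: [599.8, -220.5, 60.1]
orientation: [2.038, 2.39, -0.0]
ft_force: [-0.9, 0.4, 0.2]
width: 0.1
grasp_force: 0.0
[ 0.49725058 -0.80480476 -0.18960358]
vee x 103.05732184651973
```

```bash
for i in 1 2 3; do python3 -m jog '0 -0.005 0 0 0 0 1;0 -0.01 0 0 0 0 1;0 -0.015 0 0 0 0 1;0 -0.015 0 0 0 0 1' | egrep 'ee_pos|force'; done
```

```text
ee_pos: [597.0, -220.9, 59.8]
ft_force: [0.1, 0.4, -0.2]
grasp_force: 0.0
ee_pos: [594.0, -221.4, 59.9]
ft_force: [-0.1, -0.8, 0.3]
grasp_force: 0.0
ee_pos: [591.2, -221.8, 59.9]
ft_force: [1.1, 0.3, -0.4]
grasp_force: 0.4
```

```bash
for i in 1 2; do python3 -m jog '0 -0.005 0 0 0 0 1;0 -0.01 0 0 0 0 1;0 -0.01 0 0 0 0 1' | egrep 'ee_pos|force'; done; python3 -c "
from h import *
save('w6',get_image('wrist'));print(get_obs()['ft_force'])"
```

```text
ee_pos: [589.1, -222.2, 59.9]
ft_force: [1.4, 0.8, -0.4]
grasp_force: 0.5
ee_pos: [587.1, -222.5, 59.9]
ft_force: [1.1, -1.2, -0.6]
grasp_force: 0.5
[ 1.10907574 -0.23944477  0.3541012 ]
```

View pics/w6.png

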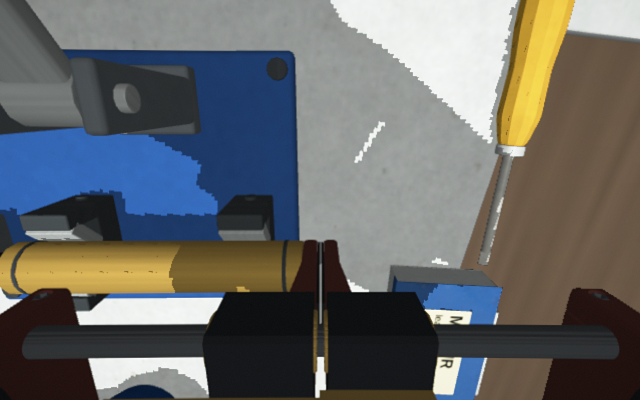

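The picture shows the shaft's far end against the finger at (302,258), sliding with about 1.2 N.

```bash
for i in 1 2 3; do python3 -m jog '0 -0.005 0 0 0 0 1;0 -0.0075 0 0 0 0 1;0 -0.0075 0 0 0 0 1' | egrep 'ee_pos|force'; python3 -c "
from h import *
o=get_obs();print(R.from_rotvec(o['orientation']).inv().apply(o['ft_force']).round(2))"; done
```

```text
ee_pos: [585.7, -222.7, 59.9]
ft_force: [1.8, 0.6, -0.2]
grasp_force: 0.6
[0.34 1.89 0.21]
ee_pos: [584.2, -222.9, 59.9]
ft_force: [1.4, 0.4, 0.9]
grasp_force: 0.6
[ 0.19  1.49 -0.85]
ee_pos: [582.7, -223.2, 59.9]
ft_force: [0.3, -0.2, 0.2]
grasp_force: 0.6
[-0.25  0.29 -0.18]
```

```bash
for i in 1 2 3; do python3 -m jog '0 -0.003 0 0 0 0 1;0 -0.005 0 0 0 0 1;0 -0.005 0 0 0 0 1' | egrep 'ee_pos|force'; done
```

```text
ee_pos: [581.8, -223.3, 59.9]
ft_force: [1.3, 0.1, 0.5]
grasp_force: 0.7
ee_pos: [580.7, -223.5, 59.9]
ft_force: [1.5, 0.4, 0.3]
grasp_force: 0.8
ee_pos: [579.8, -223.7, 59.9]
ft_force: [1.1, -0.8, 0.1]
grasp_force: 0.8
```

```bash
python3 -m jog '0 -0.003 0 0 0 0 1;0 -0.005 0 0 0 0 1;0 -0.005 0 0 0 0 1' | egrep 'ee_pos|force'
```

```text
ee_pos: [578.8, -223.8, 59.9]
ft_force: [1.8, 1.2, 0.8]
grasp_force: 0.8
```

```bash
for i in 1 2; do python3 -m jog '0 -0.003 0 0 0 0 1;0 -0.005 0 0 0 0 1;0 -0.005 0 0 0 0 1' | egrep 'ee_pos|force'; done
```

```text
ee_pos: [577.8, -224.0, 59.9]
ft_force: [1.6, 0.3, 0.0]
grasp_force: 0.9
ee_pos: [577.1, -224.1, 59.9]
ft_force: [3.5, 0.5, -0.7]
grasp_force: 1.6
```

```bash
for i in 1; do python3 -m jog '0 -0.003 0 0 0 0 1;0 -0.005 0 0 0 0 1;0 -0.005 0 0 0 0 1' | egrep 'ee_pos|force'; done
```

```text
ee_pos: [576.3, -224.3, 60.0]
ft_force: [5.0, 0.6, -0.7]
grasp_force: 2.4
```

```bash
python3 -m jog '0 -0.002 0 0 0 0 1;0 -0.002 0 0 0 0 1;0 -0.002 0 0 0 0 1'
python3 -m jog '0 0.005 0 0 0 0 1;0 0.02 0 0 0 0 1;0 0.05 0 0 0 0 1;0 0.08 0 0 0 0 1;0 0.08 0 0 0 0 1'
python3 -c "
from h import *
save('w7',get_image('wrist'))
c=cam('side');get_image('side')
for n in ['strap_handle','shaft']: print(n,[(w(c[2],a['xyz']).round(1),a['confidence']) for a in pinpoint(n,'side')[:1]])"
```

```text
t: 24.4
ee_pos: [576.0, -224.4, 60.0]
orientation: [2.038, 2.39, 0.001]
ft_force: [5.0, 0.9, -0.8]
width: 0.7
grasp_force: 2.6
t: 24.9
ee_pos: [592.0, -221.7, 59.8]
orientation: [2.038, 2.391, -0.0]
ft_force: [-0.4, -0.4, -0.1]
width: 0.6
grasp_force: 0.0
strap_handle [(array([467.2, -58.5, 165.9]), 0.67)]
shaft [(array([ 492.3, -234.8,   53.9]), 0.6)]
```

```bash
python3 -m jog '0 0.02 -0.15 0 0 0 1;0 0.02 -0.35 0 0 0 1;0 0.02 -0.55 0 0 0 0;0 0.02 -0.75 0 0 0 -0.2;0 0.02 -0.9 0 0 0 -0.2;0 0.02 -0.95 0 0 0 -0.2;0 0.02 -0.95 0 0 0 -0.2'
python3 -c "
from h import *
r=124;th=2.456
y=85-r*np.cos(th);p=np.array([498-y*.159,-236.7+y*.987]);print(p)
go([*p,86+r*np.sin(th)+70],1.73)"
```

```text
t: 25.8
ee_pos: [595.7, -221.4, 251.1]
orientation: [2.037, 2.389, 0.001]
ft_force: [0.4, 0.9, -0.3]
width: 36.9
grasp_force: 0.0
[469.22394938 -58.07130841]
row [ 0.9065 -0.4953  0.0805] [ 0.004  0.003 -0.001] q [-0.37  0.43  1.6  -0.    1.12 -0.53]
```

```bash
python3 -m jog '0.1 -0.05 0 0 0 0 -0.2;0.25 -0.13 0 0 0 0 -0.2;0.45 -0.25 0 0 0 0 -0.2;0.65 -0.35 0 0 0 0 -0.2;0.8 -0.45 0.03 0 0 0 -0.2;0.9 -0.495 0.08 0 0 0 -0.2;0.906 -0.495 0.08 0 0 0 -0.2;0.906 -0.495 0.08 0 0 0 -0.2'
python3 - <<'E'
from h import *
o=get_obs();c=cam('wrist');M=R.from_rotvec(o['orientation']);save('w7b',get_image('wrist'))
for n in ['strap_handle','strap_hinge','strap_pad']:
  for a in pinpoint(n,'wrist')[:1]: p=w(c[2],a['xyz']);print(n,p.round(1),M.inv().apply(p-o['ee_pos']).round(1),a['confidence'])
a=outline_of('strap_handle','wrist')[:1]
for q in a:
  ys,xs=np.nonzero(q['mask']);print(xs.min(),xs.max(),ys.min(),ys.max())
print(o['width'],o['ee_pos'])
E
```

```text
t: 26.6
ee_pos: [468.3, -57.7, 232.7]
orientation: [-2.036, -2.39, 0.002]
ft_force: [0.4, -0.3, 0.7]
width: 52.7
grasp_force: 0.0
strap_hinge [ 482.1 -151.3   82.2] [-94.6  -1.  150.4] 0.81
strap_pad [473.6 -85.2 140.1] [-28.1   1.   92.5] 0.71
301 337 212 293
52.68464769765279 [468.34647078 -57.71436289 232.66895068]
```

View pics/w7b.png

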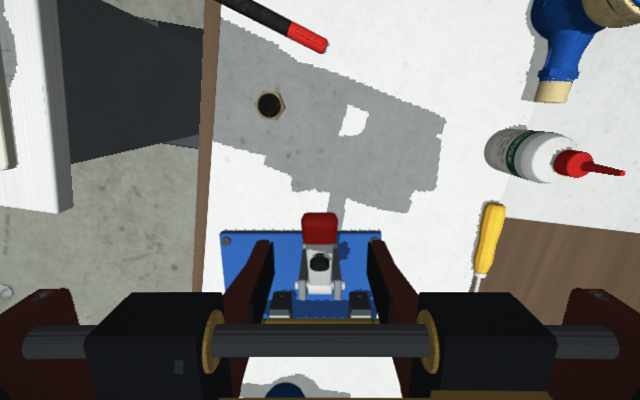

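The handle is centred between the fingers at (320,228), with the bottle well clear at (535,155). Descend and grip it.

```bash
python3 -m jog '0 0 0.1 0 0 0 -0.2;0 0 0.2 0 0 0 -0.2;0 0 0.3 0 0 0 -0.2;0 0 0.35 0 0 0 -0.2;0 0 0.35 0 0 0 0.2;0 0 0.35 0 0 0 0.4;0 0 0.35 0 0 0 0.6;0 0 0.35 0 0 0 0.6'
python3 -m jog '0 0 0 0 0 0 0.6;0 0 0 0 0 0 0.6;0 0 0 0 0 0 0.6'
python3 - <<'E'
import numpy as np
r=124;t0=2.456
for t in np.arange(2.35,-0.05,-0.1): print(round(t,2),np.round([-r*(np.cos(t)-np.cos(t0))/200,-r*(np.sin(t)-np.sin(t0))/200],3))
E
```

```text
t: 27.65
ee_pos: [467.4, -58.1, 164.3]
orientation: [-2.036, -2.39, 0.004]
ft_force: [-2.1, -2.1, 4.7]
width: 25.9
grasp_force: 30.0
t: 27.95
ee_pos: [467.5, -58.1, 164.3]
orientation: [-2.037, -2.39, 0.003]
ft_force: [-5.3, -2.8, 4.6]
width: 25.8
grasp_force: 30.0
2.35 [-0.044 -0.049]
2.25 [-0.09 -0.09]
2.15 [-0.141 -0.126]
2.05 [-0.194 -0.158]
1.95 [-0.25  -0.183]
1.85 [-0.309 -0.203]
1.75 [-0.369 -0.218]
1.65 [-0.431 -0.226]
1.55 [-0.493 -0.227]
1.45 [-0.555 -0.223]
1.35 [-0.616 -0.212]
1.25 [-0.675 -0.196]
1.15 [-0.733 -0.173]
1.05 [-0.788 -0.145]
0.95 [-0.841 -0.112]
0.85 [-0.889 -0.073]
0.75 [-0.934 -0.03 ]
0.65 [-0.973  0.017]
0.55 [-1.008  0.068]
0.45 [-1.038  0.123]
0.35 [-1.062  0.18 ]
0.25 [-1.081  0.239]
0.15 [-1.093  0.3  ]
0.05 [-1.099  0.362]
```

```bash
python3 -m jog '-0.02 -0.023 0 0 0 0 0.6;-0.044 -0.049 0 0 0 0 0.6;-0.09 -0.09 0 0 0 0 0.6;-0.141 -0.126 0 0 0 0 0.6;-0.194 -0.158 0 0 0 0 0.6;-0.194 -0.158 0 0 0 0 0.6'
python3 -c "
from h import *
o=get_obs();d=o['ee_pos']-[484.5,-152.8,86-2];y=d[0]*-.159+d[1]*.987;print('r',np.hypot(y,d[2]),'th',np.pi-np.arctan2(d[2],y),'xv',d[0]*.987+d[1]*.159)"
```

```text
t: 28.55
ee_pos: [468.6, -101.9, 174.6]
orientation: [2.016, 2.352, 0.052]
ft_force: [56.6, 28.4, 13.7]
width: 28.4
grasp_force: 30.7
r 104.84767271879238 th 2.097961491379833 xv -7.633633313956004
```

```bash
python3 -c "
from h import *
np.set_printoptions(precision=2,suppress=True)
o=get_obs();print(o)
a=get_image('scene')[120:320,260:500];b=get_image('wrist')
save('x8',np.vstack([cv2.resize(a,(480,400))]));save('x8w',b)
import numpy as np
s=np.hstack([cv2.resize(a,(360,300)),cv2.resize(b,(440,300))]);save('x8c',s);print(get_obs()['ft_force'])"
```

```text
{'t': 28.55, 'qpos': array([-0.25,  0.29,  2.03,  0.02,  0.77, -0.41]), 'qvel': array([ 0.01,  0.01, -0.01, -0.01, -0.01,  0.02]), 'joint_torque': array([-19.09, -26.14,  16.22,  -9.  ,  14.48,  -0.48]), 'ee_pos': array([ 468.57, -101.92,  174.61]), 'orientation': array([2.02, 2.35, 0.05]), 'ft_force': array([56.56, 28.4 , 13.67]), 'moment': array([  5.16, -10.03,   0.12]), 'grasp_force': 30.650354591198266, 'width': 28.373056799128303}
[55.86 27.07 13.53]
```

View pics/x8c.png

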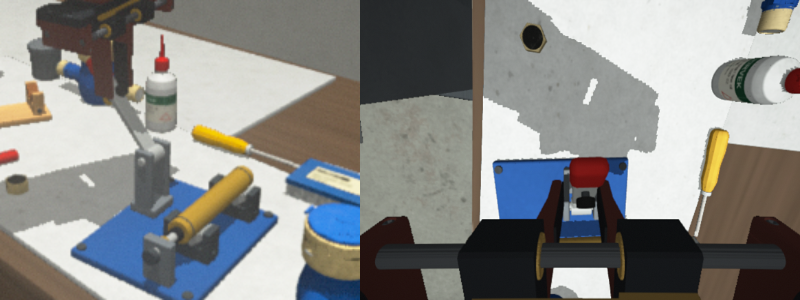

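Large lateral force: the grip is jammed on the handle. I'll back off half of that motion and check.

```bash
python3 -m jog '0.02 0.02 0.03 0 0 0 0.6'
python3 -c "
from h import *
np.set_printoptions(precision=2,suppress=True)
o=get_obs();M=R.from_rotvec(o['orientation']);print('tool F',M.inv().apply(o['ft_force']),'M',M.inv().apply(o['moment']),o['qpos'])"
```

```text
t: 28.75
ee_pos: [471.7, -97.4, 169.4]
orientation: [2.016, 2.353, 0.05]
ft_force: [36.2, 29.8, 36.9]
width: 20.8
grasp_force: 29.6
tool F [ 23.51  42.19 -34.99] M [-7.82  4.34  0.17] [-0.23  0.3   2.03  0.01  0.76 -0.4 ]
```

```bash
python3 -m jog '0 0 0 0 0 0 0;0 0 0 0 0 0 -0.4;0 0 0 0 0 0 -0.6;0 0 0 0 0 0 -0.6'
python3 - <<'E'
from h import *
np.set_printoptions(precision=2,suppress=True)
o=get_obs();M=R.from_rotvec(o['orientation']);print('tool F',M.inv().apply(o['ft_force']),o['qpos'])
for n in ['wrist','scene','side']:
  get_image(n);c=cam(n)
  for t in ['strap_handle','strap_pad','strap_hinge']:
    for a in pinpoint(t,n)[:1]:p=w(c[2],a['xyz']);print(n,t,p,M.inv().apply(p-o['ee_pos']),round(a['confidence'],2))
E
```

```text
t: 29.15
ee_pos: [458.2, -98.0, 163.3]
orientation: [2.026, 2.374, 0.02]
ft_force: [14.2, 1.2, 9.6]
width: 49.7
grasp_force: 7.2
tool F [-1.11 14.4  -9.22] [-0.24  0.3   2.04  0.    0.77 -0.4 ]
wrist strap_handle [469.34 -61.22 163.85] [34.6  16.82 -0.41] 0.69
wrist strap_pad [471.45 -87.34 137.24] [ 8.67 14.18 26.33] 0.57
wrist strap_hinge [ 484.3  -146.61   83.51] [-51.49  16.29  80.58] 0.72
scene strap_handle [468.14 -63.59 165.68] [32.43 15.3  -2.27] 0.7
scene strap_pad [473.1  -87.97 139.51] [ 7.77 15.76 24.11] 0.7
scene strap_hinge [ 482.77 -152.95   88.56] [-57.54  13.9   75.51] 0.78
side strap_handle [466.9  -62.65 166.77] [33.54 14.25 -3.39] 0.64
side strap_pad [471.02 -89.17 141.45] [ 6.89 13.56 22.13] 0.67
side strap_hinge [ 480.87 -148.48   84.86] [-52.81  12.65  79.15] 0.63
```

The strap did not move: the fingers slid inward along it. I'll centre the fingers on the bar sideways, then rise clear and switch to pushing the handle with closed fingers.

```bash
python3 -m jog '0 0.03 0 0 0 0 -0.9;0 0.06 0 0 0 0 -0.9;0 0.06 0 0 0 0 -0.9'
python3 -m jog '0 0 -0.05 0 0 0 -0.9;0 0 -0.15 0 0 0 -0.9;0 0 -0.3 0 0 0 -0.9;0 0 -0.45 0 0 0 -0.9;0 0 -0.45 0 0 0 -0.9;0 0 -0.45 0 0 0 -0.9'
python3 - <<'E'
from h import *
np.set_printoptions(precision=2,suppress=True)
o=get_obs();print(o['qpos'])
c=cam('scene');a=get_image('scene')[140:300,280:480]; get_image('side')
for t in ['shaft','strap_handle']: 
  for n in ['side','scene']: 
    for q in pinpoint(t,n)[:1]: print(n,t,w(cam(n)[2],q['xyz']),round(q['confidence'],2))
save('s9',cv2.resize(a,(600,480)))
E
```

```text
t: 30.05
ee_pos: [459.0, -94.6, 157.5]
orientation: [-2.037, -2.39, 0.001]
ft_force: [1.0, -0.2, 0.7]
width: 83.6
grasp_force: 0.0
t: 30.65
ee_pos: [458.8, -94.8, 248.5]
orientation: [2.038, 2.39, 0.001]
ft_force: [-0.3, 0.5, 0.5]
width: 83.7
grasp_force: 0.0
[-0.23  0.18  1.96 -0.    1.   -0.39]
side shaft [ 493.1  -237.87   55.02] 0.61
scene shaft [ 491.22 -236.5    51.29] 0.97
side strap_handle [468.33 -62.65 167.84] 0.52
scene strap_handle [467.33 -62.85 165.71] 0.95
```

View pics/s9.png

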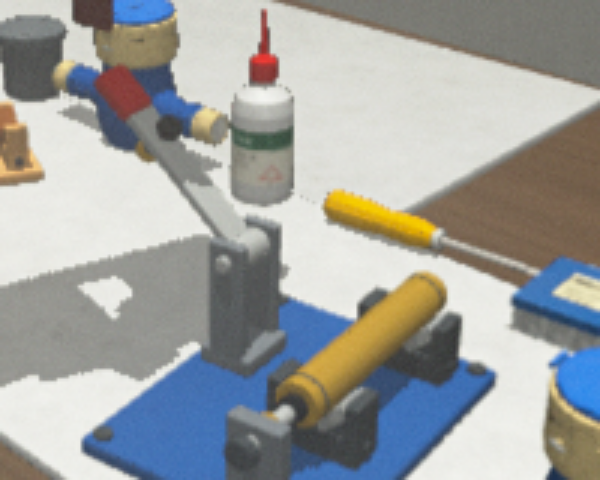

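The picture shows the shaft seated in both blocks, its near end (300,405) on the stop tip, and the strap still open with its handle at (122,92); nothing else was disturbed.

```bash
cat >> h.py <<'E'
V=np.array([498,-236.7]);A=.16
def W(x,y): return V+[x*np.cos(A)-y*np.sin(A),x*np.sin(A)+y*np.cos(A)]
def S(p): d=np.array(p[:2])-V; return np.array([d[0]*np.cos(A)+d[1]*np.sin(A),-d[0]*np.sin(A)+d[1]*np.cos(A),p[2]])
def pt(t):
    s,c=np.sin(t),np.cos(t)
    return (85-138*c+6.5*s+10,86+138*s+6.5*c) if t>np.pi/2 else (85-121*c+6.5*s+10,86+121*s+6.5*c+17)
E
python3 - <<'E'
from h import *
go([*W(-1,224),200],1.73)
for t in np.arange(2.45,-0.11,-0.15): print(round(t,2),np.round(pt(t),1))
E
```

```text
row [0.3871 0.0773 0.2351] [-0.003 -0.001 -0.001] q [-0.23  0.18  1.96 -0.    1.   -0.39]
2.45 [205.4 169. ]
2.3 [191.8 184.6]
2.15 [176.  197.9]
2.0 [158.3 208.8]
1.85 [139.3 216.9]
1.7 [119.2 222. ]
1.55 [ 99.  224.1]
1.4 [ 80.8 223.3]
1.25 [ 63.  219.9]
1.1 [ 45.9 213.8]
0.95 [ 29.9 205.2]
0.8 [ 15.4 194.3]
0.65 [  2.6 181.4]
0.5 [ -8.1 166.7]
0.35 [-16.4 150.6]
0.2 [-22.3 133.4]
0.05 [-25.5 115.5]
-0.1 [-26.   97.4]
```

Move out at height first, then down to z 169 beyond the handle's end.

```bash
python3 -m jog '0.1 0.02 0 0 0 0 0;0.22 0.04 0 0 0 0 1;0.33 0.077 0 0 0 0 1;0.387 0.077 0 0 0 0 1;0.387 0.077 0.1 0 0 0 1;0.387 0.077 0.25 0 0 0 1;0.387 0.077 0.39 0 0 0 1;0.387 0.077 0.39 0 0 0 1'
python3 -m jog '-0.03 0 0 0 0 0 1;-0.06 0 0 0 0 0 1;-0.09 0 0 0 0 0 1;-0.09 0 0 0 0 0 1'
python3 -c "
from h import *
o=get_obs();print(S(o['ee_pos']),o['width'],R.from_rotvec(o['orientation']).inv().apply(o['ft_force']))"
```

```text
t: 31.75
ee_pos: [459.2, -15.9, 166.9]
orientation: [-2.034, -2.387, 0.007]
ft_force: [0.4, 0.6, -0.6]
width: 22.9
grasp_force: 0.0
t: 32.15
ee_pos: [465.6, -34.6, 170.9]
orientation: [2.038, 2.388, 0.002]
ft_force: [-0.2, 0.0, 0.3]
width: 0.5
grasp_force: 0.0
[  0.22739865 204.68405779 170.92559508] 0.45084401053377304 [ 0.07128898 -0.2278613  -0.32541109]
```

```bash
python3 -m jog '-0.03 -0.005 -0.03 0 0 0 1;-0.065 -0.005 -0.068 0 0 0 1;-0.1 -0.005 -0.1 0 0 0 1;-0.145 -0.005 -0.135 0 0 0 1;-0.145 -0.005 -0.135 0 0 0 1'
python3 - <<'E'
from h import *
np.set_printoptions(precision=1,suppress=True)
o=get_obs();print(S(o['ee_pos']),R.from_rotvec(o['orientation']).inv().apply(o['ft_force']))
for n in ['scene','side']:
  get_image(n)
  for q in pinpoint('strap_handle',n)[:1]: p=S(w(cam(n)[2],q['xyz'])); print(n,p,'th',np.pi-np.arctan2(p[2]-86,p[1]-85),q['confidence'])
E
```

```text
t: 32.65
ee_pos: [468.8, -62.7, 198.0]
orientation: [2.039, 2.389, 0.002]
ft_force: [-0.6, 2.7, 2.4]
width: 0.4
grasp_force: 1.1
[ -1.1 176.5 198. ] [ 2.8 -0.1 -2.4]
scene [ -1.6 153.2 189.3] th 2.154154406791954 0.6
side [ -1.6 152.  190.7] th 2.1398703883600065 0.64
```

```bash
python3 -m jog '-0.045 0 -0.03 0 0 0 1;-0.09 0 -0.055 0 0 0 1;-0.184 0 -0.095 0 0 0 1;-0.284 0 -0.12 0 0 0 1;-0.385 0 -0.131 0 0 0 1;-0.476 0 -0.127 0 0 0 1;-0.565 0 -0.11 0 0 0 1;-0.565 0 -0.11 0 0 0 1'
python3 - <<'E'
from h import *
np.set_printoptions(precision=1,suppress=True)
o=get_obs();print(S(o['ee_pos']),R.from_rotvec(o['orientation']).inv().apply(o['ft_force']))
for n in ['scene','side']:
  get_image(n)
  for q in pinpoint('strap_handle',n)[:1]: p=S(w(cam(n)[2],q['xyz'])); print(n,p,'th',np.pi-np.arctan2(p[2]-86,p[1]-85),q['confidence'])
E
```

```text
t: 33.65
ee_pos: [486.0, -175.1, 218.4]
orientation: [-2.039, -2.389, 0.001]
ft_force: [-0.8, 0.1, -0.1]
width: 0.7
grasp_force: 0.0
[ -2.   62.7 218.4] [ 0.3 -0.7  0.1]
scene [ -2.5  47.8 198.6] th 1.2518397133691985 0.7
side [ -3.2  45.  201.2] th 1.236888853794633 0.93
```

```bash
python3 -m jog '-0.085 0.005 0.03 0 0 0 1;-0.166 0.005 0.073 0 0 0 1;-0.238 0.005 0.128 0 0 0 1;-0.302 0.005 0.192 0 0 0 1;-0.356 0.005 0.266 0 0 0 1;-0.397 0.005 0.347 0 0 0 1;-0.397 0.005 0.347 0 0 0 1'
python3 - <<'E'
from h import *
np.set_printoptions(precision=1,suppress=True)
o=get_obs();print(S(o['ee_pos']),R.from_rotvec(o['orientation']).inv().apply(o['ft_force']))
for n in ['scene','side']:
  get_image(n)
  for q in pinpoint('strap_handle',n)[:1]: p=S(w(cam(n)[2],q['xyz'])); print(n,p,'th',np.arctan2(p[2]-86,85-p[1]),q['confidence'])
E
```

```text
t: 34.55
ee_pos: [499.1, -252.3, 147.9]
orientation: [-2.037, -2.389, 0.001]
ft_force: [0.2, -0.2, 0.9]
width: 0.8
grasp_force: 0.0
[ -1.4 -15.6 147.9] [-0.3  0.2 -0.9]
scene [ -1.7 -30.7 121.3] th 0.29632289534196454 0.92
side [ -2.5 -29.5 124. ] th 0.3208959268260995 0.8
```

```bash
python3 -m jog '0 0 -0.06 0 0 0 1;-0.04 0 -0.06 0 0 0 1;-0.092 0 -0.06 0 0 0 1;-0.092 0 0 0 0 0 1;-0.092 0 0.04 0 0 0 1;-0.092 0 0.08 0 0 0 1;-0.092 0 0.12 0 0 0 1;-0.092 0 0.14 0 0 0 1'
python3 -c "
from h import *
o=get_obs();print(S(o['ee_pos']),o['ft_force'])"
python3 -m jog '0 0 0 0 0 0 1;0 0 0 0 0 0 1'

```

```text
t: 35.55
ee_pos: [503.3, -271.4, 120.8]
orientation: [2.037, 2.389, -0.0]
ft_force: [0.8, -3.1, 5.7]
width: 0.8
grasp_force: 2.8
[ -0.29781167 -35.05348514 120.77771534] [ 0.78294634 -3.1495187   5.66195797]
t: 35.75
ee_pos: [501.9, -270.0, 120.5]
orientation: [-2.037, -2.389, 0.0]
ft_force: [0.9, -0.1, 0.0]
width: 0.7
grasp_force: 0.1
```

```bash
for i in 1 2 3; do python3 -m jog '0 0 0.005 0 0 0 1;0 0 0.01 0 0 0 1;0 0 0.015 0 0 0 1'|egrep 'ee_pos|ft'; done
```

```text
ee_pos: [502.1, -270.2, 118.5]
ft_force: [-2.5, 0.3, 5.3]
ee_pos: [502.2, -270.4, 115.6]
ft_force: [-2.3, -1.4, 4.6]
ee_pos: [502.2, -270.7, 112.7]
ft_force: [-2.2, -2.0, 6.0]
```

```bash
for i in 1 2 3; do python3 -m jog '0 0 0.003 0 0 0 1;0 0 0.006 0 0 0 1;0 0 0.01 0 0 0 1'|egrep 'ee_pos|ft'; done
```

```text
ee_pos: [502.2, -270.8, 110.8]
ft_force: [-3.1, -2.6, 5.0]
ee_pos: [502.2, -270.8, 108.8]
ft_force: [-2.5, -2.7, 6.2]
ee_pos: [502.3, -270.9, 106.9]
ft_force: [-2.1, -3.2, 6.7]
```

```bash
for i in 1 2 3; do python3 -m jog '0 0 0.003 0 0 0 1;0 0 0.005 0 0 0 1'|egrep 'ee_pos|ft'; done
```

```text
ee_pos: [502.3, -270.9, 105.9]
ft_force: [-3.2, -3.8, 5.9]
ee_pos: [502.3, -271.0, 104.9]
ft_force: [-3.3, -2.8, 6.0]
ee_pos: [502.3, -270.9, 103.9]
ft_force: [-2.8, -3.4, 7.0]
```

```bash
for i in 1 2 3; do python3 -m jog '0 0 0.003 0 0 0 1;0 0 0.005 0 0 0 1'|egrep 'ee_pos|ft'; done
```

```text
ee_pos: [502.3, -271.0, 103.1]
ft_force: [-4.0, -2.7, 8.0]
ee_pos: [502.3, -271.0, 102.2]
ft_force: [-3.9, -2.6, 10.2]
ee_pos: [502.4, -271.0, 101.4]
ft_force: [-3.9, -2.2, 12.3]
```

```bash
for i in 1 2; do python3 -m jog '0 0 0.003 0 0 0 1;0 0 0.005 0 0 0 1'|egrep 'ee_pos|ft'; done
```

```text
ee_pos: [502.4, -271.0, 100.5]
ft_force: [-5.0, -1.7, 14.0]
ee_pos: [502.4, -271.0, 99.7]
ft_force: [-5.9, -1.9, 14.9]
```

Pad force is about 8–10 N (under 20). Lift off slowly and check.

```bash
python3 -m jog '0 0 -0.005 0 0 0 1;0 0 -0.01 0 0 0 1;0 0 -0.02 0 0 0 1;0 0 -0.06 0 0 0 1;0 0 -0.2 0 0 0 1;0 0 -0.4 0 0 0 1;0 0 -0.6 0 0 0 1;0 0 -0.6 0 0 0 1'
python3 - <<'E'
from h import *
np.set_printoptions(precision=1,suppress=True)
o=get_obs();print(S(o['ee_pos']),o['ft_force'])
ims=[]
for n in ['scene','side']:
  im=get_image(n);ims.append(im)
  for t in ['strap_handle','strap_pad','shaft']:
    for q in pinpoint(t,n)[:1]: p=S(w(cam(n)[2],q['xyz'])); print(n,t,p,round(q['confidence'],2), 'th',np.arctan2(p[2]-86,85-p[1]))
save('s10',np.hstack([cv2.resize(ims[0][180:330,300:460],(400,375)),cv2.resize(ims[1][120:210,300:430],(400,277)) if 0 else cv2.resize(ims[1][110:220,300:417],(400,375))]))
E
```

```text
t: 39.95
ee_pos: [505.5, -271.8, 224.3]
orientation: [2.032, 2.384, 0.003]
ft_force: [0.4, 0.0, 1.1]
width: 0.6
grasp_force: 0.0
[  1.8 -35.9 224.3] [0.4 0.  1.1]
scene strap_handle [ -1.6 -35.5  76.1] 0.62 th -0.08229636719814037
scene strap_pad [-1.6  6.2 77.3] 0.82 th -0.10960244680551894
scene shaft [-6.4  0.7 52.9] 0.92 th -0.3743591318001688
side strap_handle [ -1.2 -33.   77.6] 0.6 th -0.07094310572233331
side strap_pad [-3.5  4.4 78. ] 0.51 th -0.0994572427960397
side shaft [-5.3  0.8 52.2] 0.94 th -0.38122121304198436
```

View pics/s10.png

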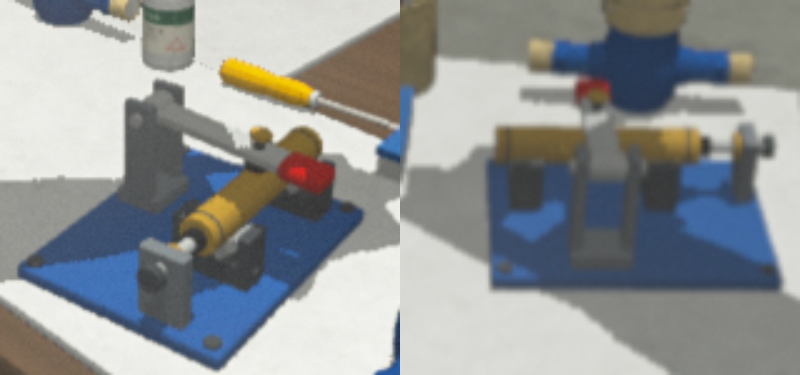

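The picture shows the strap closed over the shaft with its pad on it (left crop, handle at (308,172)), the shaft lying in both blocks with its end on the rubber stop tip at (195,240), and the arm clear.

```bash
python3 -c "
from workcell import *
print(close_job())"
```

```text
the job is handed in; nothing more can be done
None
```

The job is handed in: the shaft lies in both V-blocks with its end lightly on the stop, and the strap is closed with an estimated 8–10 N on the pad; an earlier try at gripping the handle jammed (about 65 N at the wrist) and was backed off, with nothing seen to move.

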